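Press the corner square and the seam roller into the tilted tool case

ROBOT

A 7-joint arm with a two-finger parallel gripper is mounted at the origin on the work surface. World frame = base frame: x ahead of the robot, y to its left, z up, the work surface at z = 0. Lengths are in m, angles in rad, forces in N, time in s.
With the tool pointing down it reaches from about 0.4 to 0.85 m from the base axis. Payload 10.4 kg.
Tool frame: the origin (TCP) lies midway between the tips of the shut fingers; the grasp point (between the pads) lies 19 mm behind it; z points along the fingers, y is the line along which they close (so a half turn about z gives the same grasp; the last joint's range is limited). The gripper opens to 85 mm and grips with 20 to 120 N. Pads are 22 mm wide; open, the fingers measure 114 mm over their backs; the gripper's body (76 mm by 85 mm) begins 54 mm behind the grasp point. The pads swing forward as they close: fully open they stand 13 mm farther back than shut.
Start: joints at [1.319, 0.332, -0.065, 1.46, 0.022, 1.35, -0.088], TCP at [0.142, -0.609, 0.231] pointing down, gripper open.
Joint ranges: [-2.6, 2.6], [-0.5, 2.12], [-1.47, 1.34], [0.16, 2.42], [-1.27, 4.41], [0.06, 2.06], [-2.6, 2.6]. Speed limits (rad/s): [2.22, 2.22, 2.79, 2.79, 3.14, 3.14, 3.14].

INTERFACE

Orientations are given as a unit quaternion [x, y, z, w].
In Python, from workcell import get_obs, camera, camera_params, hand_in gives the robot as it stands.
- The arm moves only by the tool carry_out, never from a script. Its argument "commands" is a list that holds one entry, the list of rows, each a list of 6 numbers: the shift along the tool's x, y, z in units of 40 mm (1.0 is 40 mm), then the turn, a rotation vector about the tool's x, y, z in units of 6 degrees (1.0 is 6 degrees). In form: [[[x, y, z, ax, ay, az], ...]]. A call has 1 to 20 rows; each row shifts and turns the commanded pose from where the row before left it, along the tool's axes as they then stand; what a row does not reach is not made up. A row lasts 1/12 s, in which the tool goes at most 41.7 mm and 7.16 degrees, less where a joint would pass 70% of its speed; a pose out of reach is approached as far as the arm can. A call is refused whole if a number of a shift passes 1 or a number of a turn 1, either way. A call with a gripper value outside its range is refused whole. "hand" is the closure, from -1 (fully open) to 1 (shut), set as the call begins (left out, the last holds). The fingers move at their own pace and stop on an object; "force" is the grip in N (left out, the last holds). Time passes only in rows, so rows that do not move let the fingers close. It gives the time, the measured TCP pose, the force, the opening and the grip force at its end, in the units of the state.
- get_obs(): the state, without advancing time (a new reading comes with each control period).
- camera(name): name is "scene" or "side" or "wrist"; returns the picture (400x640x3 uint8, red, green, blue); there is no depth.
- camera_params(name): a dict with "mtx" (3x3 intrinsics, pixels), "R" (3x3) and "t" (3): a world point X has camera coordinates R X + t. Camera axes: x right, y down, z forward; pixel columns grow to the right and rows downward; lengths in m; the calibration is good to about 2 mm. A picture is of the moment at which its call begins: read the wrist's pose just before it. camera_params takes no time and is no camera call; for the wrist camera it gives the pose at the moment of the call.
- hand_in(): hands the job in; it is judged then, once.
The state is a dict: "clock": time; "joint_pos": joint angles; "joint_velocities": joint speeds; "tau": joint torques, N m; "position": TCP position; "ee_rot": TCP orientation; "ft_force": force on the tool from outside, world axes, zero at the start; "torque": the same for the moment, N m; "grip_width": opening from 0.0 (shut) to 1.0 (fully open); "grasp_force": force on a finger pad.
Only numpy, scipy, OpenCV 4.12 (cv2) and the standard library are available. Lean on these libraries where they do the work, as an engineer would, in place of code of your own. Each camera call takes 0.05 s, during which the arm holds its last target. There are 200 camera calls.

TASK

Fit the aluminium corner square and the seam roller into their own shaped cutouts in the tool case that is propped up on the sloping stand, and press each one down until it sits fully home on the floor of its cutout. Leave the glue bottle, the tape roll and the tape dispenser as they are.

Things in the scene. Friction and masses are not known exactly. Their poses are not given: they have to be found in the camera images.
- square_mid (a point): Loose aluminium L-shaped corner square lying flat, 24 mm tall, 0.11-0.22 kg. Point: middle of its long leg, half-way up. x along the long leg, z up. Long leg 90 x 20 mm centred on the point (x +-45, y +-10 mm); short leg 20 mm wide at the +x end (x 25 to 45), reaching y = +50 mm. Its lowest 4 mm are 1.5 mm smaller all round as a lead-in.
- roller_mid (a point): Loose seam roller lying flat, T-shaped from above, 24 mm tall, 0.07-0.14 kg: wooden handle with a grey roller across its +x end. Point: on the handle, half-way up. x along the handle to the roller, z up. Handle x -50 to +30, y +-10 mm; roller 24 mm diameter, 46 mm long along y, axis at x = +40 mm. Handle's lowest 4 mm 1.5 mm smaller all round. Grip near x 0 to +10 mm.
- insert: Rigid grey insert, 190 x 240 mm, in a board frame (5 mm thick, 2 mm proud), fixed on a stand sloping 28 degrees, low edge nearest the robot. Origin: middle of its top face, 85 mm above the bench. x up the slope, y left, z square out of the face (up and back towards the robot). A fixed steel rule lies along the low edge, 3 mm proud.
- square_place (a point): Where the square's listed point lies when fully home (x, y, z then parallel to the insert's): in the plane of the face, over the L-shaped cutout, 12 mm deep, 1.25 mm play each side; 12 mm stay proud. Sprung rubber ribs in the long walls stop the tool 4 to 7 mm in; it then needs a push of about 8 to 12 N square to the face all the way down.
- roller_place (a point): The same for the seam roller and the T-shaped cutout (roller end up the slope): where the roller's listed point lies when fully home, x, y, z then parallel to the insert's. 12 mm deep, 1.25 mm play each side, same ribs and push, 12 mm stay proud.
- glue: White glue bottle with a red cap, standing loose, 60 mm in diameter, 170 mm tall; origin at the centre of its underside. Leave alone.
- tape: Roll of yellow tape lying flat and loose, 100 mm outside, 24 mm tall; origin at the centre of its underside. Leave alone.
- dispenser: Red tape dispenser, fixed to the bench, 180 mm along its x, 80 mm along its y, 102 mm tall; origin at the centre of its underside. Keep clear of it.
Things that resemble listed ones, but are neither listed nor needed, are in the scene too. Leave any purple or turquoise look-alike of the part that bears square_mid alone. Of the things that look like the part that bears roller_mid, take the one that is farthest from the robot's base at the start.

How it is judged:
By the outcome, as a careful person would: the job done as asked, in the order asked, and still so for the second after the job is handed in, with the robot touching nothing.
It also fails if it takes over 54 s, if anything falls off the work surface, if the arm or the gripper's body presses on something with over 40 N, if the wrist force passes 120 N, or if a joint passes its speed limit or range.

## Working session

There is one attempt and no reset: what is moved stays moved. The work goes in short steps, Python scripts to look and compute and a tool call to move; the robot and the scene stay as the last step left them, time stands still between calls to the robot, and variables do not carry over. Pictures are saved under pics/ and viewed, at most 10 in all, crops included, and the job is handed in when it is done.

Besides the shell and the picture viewer there is one more tool, called after "Emit:" by a JSON object that holds its "api" and its "payload". carry_out: Moves the arm, as the interface text tells. Its arguments: {"type":"object","properties":{"commands":{"type":"array"},"hand":{"type":"number"},"force":{"type":"number"}},"required":["commands"]}

```bash
mkdir -p pics; ls; python3 - <<'E'
from workcell import *
import cv2
for n in ["scene","side"]:
    im=camera(n); cv2.imwrite(f"pics/{n}0.png",im[:,:,::-1])
    p=camera_params(n); print(n,p["mtx"].tolist(),p["R"].round(4).tolist(),p["t"].round(4).tolist())
print(get_obs())
E
```

```text
pics
scene [[475.93398903187966, 0.0, 321.2128280758428], [0.0, 475.93398903187966, 198.73492555319012], [0.0, 0.0, 1.0]] [[-0.8696, 0.4933, 0.0188], [0.2779, 0.5206, -0.8073], [-0.4081, -0.6969, -0.5898]] [0.4977, -0.0202, 1.3647]
side [[370.7319302568967, 0.0, 322.1092671366771], [0.0, 370.7319302568967, 203.22003765928957], [0.0, 0.0, 1.0]] [[0.7232, -0.6905, 0.0132], [-0.4517, -0.4874, -0.7472], [0.5224, 0.5344, -0.6644]] [-0.4251, 0.2402, 0.6441]
{'clock': 0.1, 'joint_pos': array([ 1.31943314,  0.33281422, -0.06468644,  1.46087734,  0.02159758,
        1.34990374, -0.08850696]), 'joint_velocities': array([-1.53699148e-03, -2.34586582e-03, -1.01879549e-03, -3.01408043e-03,
        1.02742530e-03, -1.20929232e-03,  5.08906204e-05]), 'tau': array([ 1.82289587e-03, -6.26748276e+01,  4.93363990e-02, -3.92435575e+01,
        1.61586801e-02,  6.92199872e-03, -3.60658430e-05]), 'position': array([ 0.14164376, -0.60838216,  0.23058244]), 'ee_rot': array([ 9.93465381e-01,  1.14131983e-01, -1.05344334e-04, -6.45166380e-04]), 'ft_force': array([ 0.14339346, -0.23909412, -0.73551938]), 'torque': array([-0.02691375, -0.02571546, -0.03098346]), 'grasp_force': 0.0, 'grip_width': 0.9977948910083608}
```

View pics/scene0.png

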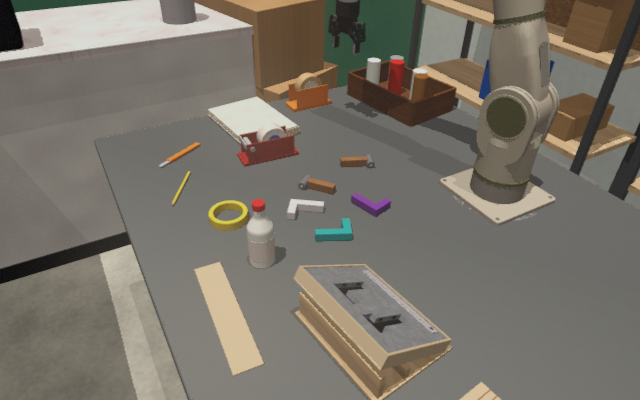

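View pics/side0.png

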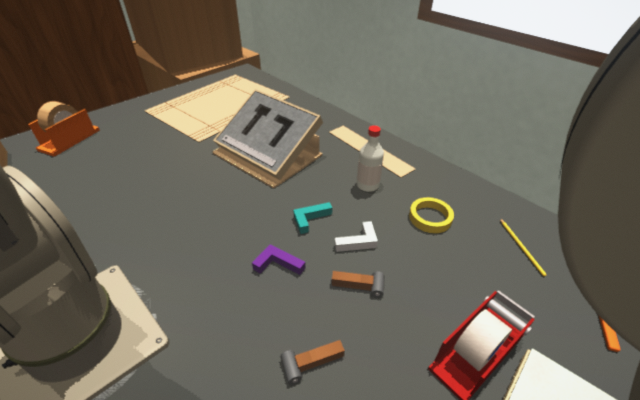

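The scene view shows the white square at about (305,207) and roller candidates at (318,186) and (355,162). The insert is near (370,305). In the side view the square is at (357,240), the rollers at (357,282) and (313,360), and the insert at (268,132), with the T cutout on the left and the L on the right.

```bash
cat > h.py <<'E'
import numpy as np, cv2
from workcell import *
from scipy.spatial.transform import Rotation as Rn
def rays(name,uv,p=None):
    p=p or camera_params(name); R=np.array(p["R"]);t=np.array(p["t"])
    uv=np.atleast_2d(np.float64(uv)); d=np.c_[uv,np.ones(len(uv))]@np.linalg.inv(p["mtx"]).T@R
    return -R.T@t, d
def plane(name,uv,n,c,p=None):  # n.X=c
    o,d=rays(name,uv,p); n=np.float64(n); return o+d*((c-o@n)/(d@n))[:,None]
def onz(name,uv,z,p=None): return plane(name,uv,[0,0,1],z,p)
def tri(uvs): # {name:uv}
    A=np.zeros((3,3));b=np.zeros(3);L=[]
    for n,uv in uvs.items():
        o,d=rays(n,uv);d=d[0]/np.linalg.norm(d[0]);P=np.eye(3)-np.outer(d,d);A+=P;b+=P@o;L.append((o,P))
    X=np.linalg.solve(A,b); return X,[float(np.linalg.norm(P@(X-o))) for o,P in L]
E
python3 - <<'E'
from h import *
for k,a,b in [("sq",(305,207),(360,238)),("rA",(320,186),(352,279)),("rB",(353,162),(322,356)),("glue cap",(259,204),(375,130))]:
    print(k,onz("scene",a,.02)[0].round(3),onz("side",b,.02)[0].round(3),tri({"scene":a,"side":b})[0].round(3))
for k,a,b in [("c1",(297,274),(321,120)),("c2",(365,266),(275,171)),("c3",(446,338),(215,138)),("c4",(403,360),(258,91))]:
    X,e=tri({"scene":a,"side":b});print(k,X.round(3),np.round(e,3))
im=camera("wrist");cv2.imwrite("pics/w0.png",im[:,:,::-1]);p=camera_params("wrist");print(p)
E
```

```text
sq [ 0.526 -0.169  0.02 ] [ 0.528 -0.182  0.02 ] [ 0.526 -0.178  0.016]
rA [ 0.443 -0.235  0.02 ] [ 0.434 -0.245  0.02 ] [ 0.438 -0.243  0.014]
rB [ 0.292 -0.3    0.02 ] [ 0.284 -0.317  0.02 ] [ 0.286 -0.313  0.011]
glue cap [ 0.627 -0.238  0.02 ] [0.903 0.092 0.02 ] [ 0.699 -0.058  0.165]
c1 [0.701 0.125 0.116] [0.001 0.001]
c2 [0.525 0.11  0.043] [0. 0.]
c3 [0.497 0.345 0.045] [0.002 0.002]
c4 [0.658 0.377 0.127] [0.016 0.016]
{'mtx': array([[360.75832365,   0.        , 317.73662997],
       [  0.        , 360.75832365, 197.362995  ],
       [  0.        ,   0.        ,   1.        ]]), 'R': array([[ 0.22830004, -0.97358896, -0.00190485],
       [-0.94062147, -0.22107339,  0.25760011],
       [-0.25121773, -0.05701837, -0.96624974]]), 't': array([-0.62460304, -0.03504011,  0.37880829])}
```

View pics/w0.png

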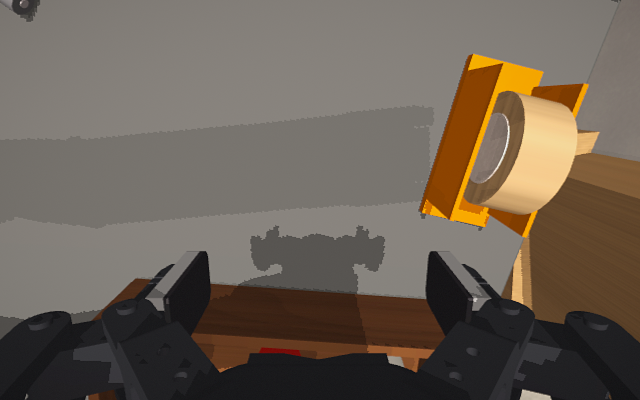

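The wrist view shows only the orange decoy dispenser at (505,140). Of the two rollers, rA (0.44,-0.24) is the one farther from the base, so I'll take that one. Next I'll plan a viewing pose over the square and roller.

```bash
cat >> h.py <<'E'
def down(yaw,tilt=0):  # tool pointing down, tool x at yaw (deg)
    return Rn.from_euler('z',yaw,degrees=True)*Rn.from_euler('x',180,degrees=True)
def plan(pos,rot,n,start=None):
    """constant row (tool units) which repeated n times brings the present pose to the target"""
    o=get_obs(); p0,r0=(o["position"],Rn.from_quat(o["ee_rot"])) if start is None else start
    rel=(r0.inv()*rot).as_rotvec(); D=r0.inv().apply(np.float64(pos)-p0)
    S=sum(Rn.from_rotvec(rel*k/n).as_matrix() for k in range(n)); d=np.linalg.solve(S,D)
    row=np.r_[d/.04,np.degrees(rel/n)/6]; print("x%d"%n,row.round(3).tolist(),"total mm,deg",(D*1000).round(1).tolist(),np.degrees(rel).round(1).tolist())
E
python3 - <<'E'
from h import *
plan([.54,-.26,.25],down(130),24)
E
```

```text
x24 [0.583, 0.309, -0.02, -0.0, -0.0, -0.812] total mm,deg [466.9, -249.0, -19.0] [-0.0, -0.1, -116.9]
```

Emit:
{"api": "carry_out", "payload": {"commands": [[[0.58,0.31,-0.02,0,0,-0.81],[0.58,0.31,-0.02,0,0,-0.81],[0.58,0.31,-0.02,0,0,-0.81],[0.58,0.31,-0.02,0,0,-0.81],[0.58,0.31,-0.02,0,0,-0.81],[0.58,0.31,-0.02,0,0,-0.81],[0.58,0.31,-0.02,0,0,-0.81],[0.58,0.31,-0.02,0,0,-0.81],[0.58,0.31,-0.02,0,0,-0.81],[0.58,0.31,-0.02,0,0,-0.81],[0.58,0.31,-0.02,0,0,-0.81],[0.58,0.31,-0.02,0,0,-0.81]]]}}

```text
clock: 1.15
position: [0.4388, -0.5467, 0.2403]
ee_rot: [0.811, 0.585, -0.0, -0.0]
ft_force: [0.5, -0.3, 0.5]
grip_width: 1.003
grasp_force: 0.0
```

Emit:
{"api": "carry_out", "payload": {"commands": [[[0.58,0.31,-0.02,0,0,-0.81],[0.58,0.31,-0.02,0,0,-0.81],[0.58,0.31,-0.02,0,0,-0.81],[0.58,0.31,-0.02,0,0,-0.81],[0.58,0.31,-0.02,0,0,-0.81],[0.58,0.31,-0.02,0,0,-0.81],[0.58,0.31,-0.02,0,0,-0.81],[0.58,0.31,-0.02,0,0,-0.81],[0.58,0.31,-0.02,0,0,-0.81],[0.58,0.31,-0.02,0,0,-0.81],[0.58,0.31,-0.02,0,0,-0.81],[0.58,0.31,-0.02,0,0,-0.81],[0,0,0,0,0,0],[0,0,0,0,0,0]]]}}

```text
clock: 2.32
position: [0.5412, -0.2618, 0.2508]
ee_rot: [0.424, 0.906, -0.0, 0.0]
ft_force: [-0.1, -1.5, 0.4]
grip_width: 1.0
grasp_force: 0.0
```

```bash
python3 - <<'E'
from h import *
o=get_obs();print(o["clock"],o["position"],o["joint_pos"].round(2))
p=camera_params("wrist");im=camera("wrist");cv2.imwrite("pics/w1.png",im[:,:,::-1]);import pickle;pickle.dump((im,p),open("w1.pkl","wb"))
E
```

```text
2.3167 [ 0.54118671 -0.2617516   0.25078639] [ 0.86  0.33 -0.61  1.47  0.19  1.4   0.94]
```

View pics/w1.png

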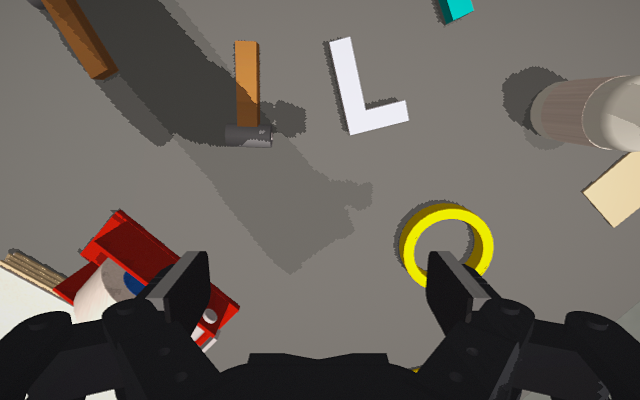

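The wrist view shows the white square clearly, with corners near (330,41), (350,38), (365,107), (406,101), (408,120) and (350,134). Roller A's handle runs from (247,42) to (248,126), with the roller head at (248,135).

```bash
cat >> h.py <<'E'
def square_pose(im,p,z,roi):
    x0,y0,x1,y1=roi; s=im[y0:y1,x0:x1].astype(int); m=((s.min(2)>185)&(s.max(2)-s.min(2)<40)).astype(np.uint8)
    c=max(cv2.findContours(m,0,cv2.CHAIN_APPROX_NONE)[0],key=cv2.contourArea); a=cv2.approxPolyDP(c,5,True)[:,0]+[x0,y0]
    return a, onz("wrist",a,z,p)
E
python3 - <<'E'
from h import *;import pickle
im,p=pickle.load(open("w1.pkl","rb"))
a,W=square_pose(im,p,.024,(300,20,420,150)); print(a.tolist()); print((W*1000).round(1)[:,:2].tolist()); print((np.linalg.norm(W-np.roll(W,-1,0),axis=1)*1000).round(1))
hs=cv2.cvtColor(im,cv2.COLOR_RGB2HSV)[20:160,220:290]
m=((hs[...,0]<20)&(hs[...,1]>120)).astype(np.uint8)
c=max(cv2.findContours(m,0,cv2.CHAIN_APPROX_NONE)[0],key=cv2.contourArea)[:,0]+[220,20]
W=onz("wrist",c,.024,p)[:,:2]*1000
r=cv2.minAreaRect(W.astype(np.float32));print(r,cv2.boxPoints(r).round(1).tolist(), cv2.boxPoints(cv2.minAreaRect(c.astype(np.float32))).tolist())
for uv in [(228,125),(271,127),(271,147),(228,142)]: print(onz("wrist",uv,.02,p)[0][:2].round(4))
print(im[60,236:262].tolist())
E
```

```text
[[330, 42], [350, 134], [408, 120], [404, 100], [365, 110], [349, 37]]
[[473.3, -162.8], [545.0, -215.7], [580.5, -167.8], [564.0, -156.3], [540.9, -188.3], [484.2, -147.9]]
[89.1 59.6 20.1 39.5 69.6 18.5]
((436.5084533691406, -244.32257080078125), (23.09947967529297, 79.96012878417969), 38.183563232421875) [[402.70001220703125, -220.0], [452.1000061035156, -282.8999938964844], [470.29998779296875, -268.6000061035156], [420.8999938964844, -205.8000030517578]] [[235.0, 41.0], [259.0, 41.0], [259.0, 126.0], [235.0, 126.0]]
[ 0.4443 -0.2887]
[ 0.4791 -0.2621]
[ 0.4917 -0.2782]
[ 0.4546 -0.3026]
[[195, 132, 67], [197, 133, 66], [196, 133, 67], [196, 134, 67], [196, 133, 66], [196, 133, 67], [196, 134, 66], [196, 135, 67], [196, 134, 66], [196, 134, 66], [196, 134, 66], [196, 134, 65], [196, 133, 66], [196, 132, 67], [197, 132, 66], [197, 133, 66], [198, 133, 67], [198, 134, 67], [199, 135, 67], [204, 139, 69], [134, 84, 40], [86, 52, 26], [88, 53, 23], [101, 87, 76], [111, 106, 101], [125, 121, 115]]
```

```bash
python3 - <<'E'
from h import *
plan([.5173,-.183,.063],down(143.8),6)
E
```

```text
x6 [0.305, 0.171, 0.781, -0.001, 0.0, -0.391] total mm,deg [77.0, 33.4, 187.5] [-0.0, 0.0, -14.1]
```

Emit:
{"api": "carry_out", "payload": {"commands": [[[0.305,0.171,0.78,0,0,-0.39],[0.305,0.171,0.78,0,0,-0.39],[0.305,0.171,0.78,0,0,-0.39],[0.305,0.171,0.78,0,0,-0.39],[0.305,0.171,0.78,0,0,-0.39],[0.305,0.171,0.78,0,0,-0.39],[0,0,0,0,0,0],[0,0,0,0,0,0],[0,0,0,0,0,0]]]}}

```text
clock: 3.12
position: [0.5186, -0.1847, 0.0648]
ee_rot: [0.312, 0.95, -0.0, 0.001]
ft_force: [0.5, -0.1, -0.1]
grip_width: 1.0
grasp_force: 0.0
```

```bash
python3 - <<'E'
from h import *
o=get_obs();print(o["position"])
plan([.5173,-.183,.013],down(143.8),2)
p=camera_params("wrist");im=camera("wrist")
a,W=square_pose(im,p,.024,(150,0,500,400)); print(a.tolist()); print((W*1000).round(1)[:,:2].tolist())
E
```

```text
[ 0.51861254 -0.18465008  0.06479557]
x2 [0.026, 0.007, 0.647, 0.001, 0.009, -0.016] total mm,deg [2.1, 0.5, 51.8] [0.0, 0.1, -0.2]
[[300, 210], [302, 293], [407, 292], [409, 261], [338, 262], [337, 212], [330, 217]]
[[505.5, -187.1], [545.5, -215.9], [580.4, -167.5], [564.9, -156.3], [542.1, -188.3], [518.1, -171.9], [518.2, -176.5]]
```

Emit:
{"api": "carry_out", "payload": {"commands": [[[0.025,0.007,0.65,0,0,0],[0.025,0.007,0.65,0,0,-0.07],[0,0,0,0,0,0],[0,0,0,0,0,0]]]}}

```text
clock: 3.5
position: [0.5165, -0.182, 0.0121]
ee_rot: [0.308, 0.951, -0.0, -0.0]
ft_force: [-0.2, 0.7, 0.6]
grip_width: 0.997
grasp_force: 0.0
```

Emit:
{"api": "carry_out", "payload": {"commands": [[[0,0,0,0,0,0],[0,0,0,0,0,0],[0,0,0,0,0,0],[0,0,0,0,0,0],[0,0,0,0,0,0],[0,0,0,0,0,0],[0,0,0,0,0,0],[0,0,0,0,0,0],[0,0,0,0,0,0],[0,0,0,0,0,0]]], "hand": 1, "force": 80}}

```text
clock: 4.33
position: [0.5166, -0.1815, 0.0121]
ee_rot: [0.307, 0.952, -0.0, 0.0]
ft_force: [-2.8, 1.2, 6.6]
grip_width: 0.206
grasp_force: 78.8
```

Emit:
{"api": "carry_out", "payload": {"commands": [[[0,0,-0.3,0,0,0],[0,0,-0.8,0,0,0],[0,0,-1,0,0,0],[0,0,-1,0,0,0],[0,0,-1,0,0,0],[0,0,-1,0,0,0],[0,0,-0.9,0,0,0],[0,0,0,0,0,0]]]}}

```text
clock: 5.0
position: [0.5189, -0.1812, 0.2596]
ee_rot: [0.307, 0.952, -0.001, 0.005]
ft_force: [1.2, -1.2, -0.7]
grip_width: 0.21
grasp_force: 78.6
```

```bash
cat >> h.py <<'E'
def ins_axes(yaw):
    return (Rn.from_euler('z',yaw,degrees=True)*Rn.from_euler('y',-28,degrees=True)).as_matrix() # columns x,y,z of insert
def ins_tool(yaw):
    A=ins_axes(yaw); return Rn.from_matrix(np.c_[-A[:,0],A[:,1],-A[:,2]])
E
python3 - <<'E'
from h import *
A=ins_axes(5);c=np.array([.6,.24,.085]);print(A.round(3))
o=get_obs();print(o["position"],o["grip_width"],o["grasp_force"],o["ft_force"])
plan(c+A@[.06,0,.15],ins_tool(5),20)
E
```

```text
[[ 0.88  -0.087 -0.468]
 [ 0.077  0.996 -0.041]
 [ 0.469 -0.     0.883]]
[ 0.51889933 -0.18120821  0.25961701] 0.20979961846049908 78.56200575828552 [ 1.17178585 -1.16009575 -0.66168712]
x20 [0.08, 0.535, 0.015, -0.084, -0.218, -0.332] total mm,deg [193.7, 377.8, 12.8] [-10.0, -26.2, -39.9]
```

Emit:
{"api": "carry_out", "payload": {"commands": [[[0.08,0.535,0.015,-0.084,-0.218,-0.332],[0.08,0.535,0.015,-0.084,-0.218,-0.332],[0.08,0.535,0.015,-0.084,-0.218,-0.332],[0.08,0.535,0.015,-0.084,-0.218,-0.332],[0.08,0.535,0.015,-0.084,-0.218,-0.332],[0.08,0.535,0.015,-0.084,-0.218,-0.332],[0.08,0.535,0.015,-0.084,-0.218,-0.332],[0.08,0.535,0.015,-0.084,-0.218,-0.332],[0.08,0.535,0.015,-0.084,-0.218,-0.332],[0.08,0.535,0.015,-0.084,-0.218,-0.332],[0.08,0.535,0.015,-0.084,-0.218,-0.332],[0.08,0.535,0.015,-0.084,-0.218,-0.332],[0.08,0.535,0.015,-0.084,-0.218,-0.332],[0.08,0.535,0.015,-0.084,-0.218,-0.332],[0.08,0.535,0.015,-0.084,-0.218,-0.332],[0.08,0.535,0.015,-0.084,-0.218,-0.332],[0.08,0.535,0.015,-0.084,-0.218,-0.332],[0.08,0.535,0.015,-0.084,-0.218,-0.332],[0.08,0.535,0.015,-0.084,-0.218,-0.332],[0.08,0.535,0.015,-0.084,-0.218,-0.332]]]}}

```text
clock: 6.67
position: [0.5792, 0.2394, 0.2392]
ee_rot: [-0.042, 0.97, 0.013, 0.238]
ft_force: [0.4, -0.1, -1.5]
grip_width: 0.206
grasp_force: 78.5
```

Emit:
{"api": "carry_out", "payload": {"commands": [[[0,0,0,0,0,0],[0,0,0,0,0,0],[0,0,0,0,0,0]]]}}

```text
clock: 6.92
position: [0.5797, 0.2377, 0.239]
ee_rot: [-0.041, 0.971, 0.013, 0.237]
ft_force: [0.1, -0.4, -1.1]
grip_width: 0.209
grasp_force: 78.5
```

```bash
python3 - <<'E'
from h import *
o=get_obs();print(o["clock"],o["position"],o["joint_pos"].round(2))
p=camera_params("wrist");im=camera("wrist");cv2.imwrite("pics/w2.png",im[:,:,::-1]);import pickle;pickle.dump((im,p,o),open("w2.pkl","wb"))
E
```

```text
6.9167 [0.57973008 0.23767747 0.23902304] [ 0.4   0.12 -1.03  1.84  0.44  0.86  0.83]
```

View pics/w2.png

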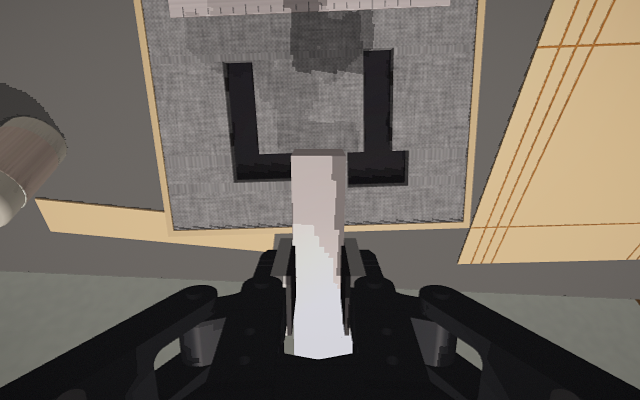

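The cutouts are dark and clear. The L's long leg runs from (238,62) to (247,182), with its short leg going right. The T's handle runs from (378,50) to (385,165), with its head at about (378-408, 152-185). The square is firmly held. Now I'll measure them on the face plane.

```bash
cat > m.py <<'E'
from h import *;import pickle,sys
im,p,o=pickle.load(open(sys.argv[1],"rb"))
g=cv2.cvtColor(im,cv2.COLOR_RGB2GRAY)
def edge(pt0,pt1,n=60,mid=None):
    "sub-pixel strongest step of grey along a segment"
    t=np.linspace(0,1,n);P=np.outer(1-t,pt0)+np.outer(t,pt1)
    v=cv2.remap(cv2.GaussianBlur(g,(3,3),0),P[:,0].astype(np.float32)[None],P[:,1].astype(np.float32)[None],1)[0].astype(float)
    d=np.abs(np.gradient(v));k=int(d.argmax());w=d[max(0,k-2):k+3];return P[max(0,k-2):k+3].T@w/w.sum()
def line(segs):
    pts=np.array([edge(*s) for s in segs]);return pts
E
python3 - w2.pkl <<'E'
exec(open("m.py").read())
S={"L_out":[((215,y),(240,y)) for y in range(72,172,8)],
"L_in":[((268,y),(245,y)) for y in range(72,144,8)],
"L_bot":[((x,195),(x,172)) for x in range(240,288,6)],
"L_top":[((x,54),(x,74)) for x in range(229,250,4)],
"L_sin":[((x,140),(x,166)) for x in range(266,288,4)],
"T_l":[((350,y),(374,y)) for y in range(84,142,6)],
"T_r":[((406,y),(384,y)) for y in range(60,142,6)],
"T_top":[((x,40),(x,60)) for x in range(369,391,4)],
"T_bot":[((x,198),(x,176)) for x in range(352,402,6)],
"T_hr":[((420,y),(398,y)) for y in range(157,182,4)],
"T_hs":[((x,142),(x,160)) for x in range(397,406,3)],
"F_l":[((120+.14*y,y),(165+.14*y,y)) for y in range(20,200,12)],
"F_r":[((465,y),(483,y)) for y in range(20,200,12)],
"F_b":[((x,212),(x,240)) for x in list(range(185,265,10))+list(range(370,460,10))],
}
E_={k:line(v) for k,v in S.items()}
for it in [(5,.60,.24)]:
    yaw,cx,cy=it
    for rep in range(3):
        A=ins_axes(yaw);c=np.array([cx,cy,.085])
        Q={k:(plane("wrist",v,A[:,2],A[:,2]@c+(.002 if k[0]=="F" else 0),p)-c)@A*1000 for k,v in E_.items()}
        # yaw from long walls (x as function)
        sl=[np.degrees(np.arctan(np.polyfit(Q[k][:,0],Q[k][:,1],1)[0])) for k in ("L_out","L_in","T_r","F_l","F_r")]
        sb=[-np.degrees(np.arctan(np.polyfit(Q[k][:,1],Q[k][:,0],1)[0])) for k in ("L_bot","T_bot","F_b")]
        print("yaw",yaw,np.round(sl,2),np.round(sb,2))
        for k,v in Q.items():
            a=v[:,0] if k in("L_bot","L_top","L_sin","T_top","T_bot","T_hs","F_b") else v[:,1]; print(k,np.median(a).round(1),a.std().round(1),end="; ")
        print()
        yaw+=np.median(sl+sb)
E
```

```text
yaw 5 [1.81 1.82 1.69 1.48 1.87] [1.54 1.58 1.26]
L_out -70.6 0.7; L_in -48.2 0.5; L_bot 51.1 0.3; L_top -40.6 0.2; L_sin 28.2 0.3; T_l 35.8 0.4; T_r 58.3 0.6; T_top -49.5 0.3; T_bot 55.7 0.4; T_hr 73.4 0.2; T_hs 26.1 0.1; F_l -129.5 2.2; F_r 119.1 1.3; F_b 91.1 2.4; 
yaw 6.635263170292983 [0.37 0.38 0.24 0.05 0.42] [0.25 0.32 0.08]
L_out -70.9 0.2; L_in -48.2 0.2; L_bot 50.1 0.2; L_top -42.3 0.1; L_sin 27.3 0.2; T_l 35.9 0.1; T_r 58.4 0.2; T_top -48.0 0.2; T_bot 56.6 0.2; T_hr 72.2 0.1; T_hs 27.7 0.1; F_l -130.5 2.0; F_r 118.7 0.3; F_b 89.6 1.6; 
yaw 6.918610626340221 [ 0.12  0.13 -0.01 -0.2   0.17] [ 0.03  0.1  -0.12]
L_out -70.9 0.2; L_in -48.2 0.1; L_bot 49.9 0.2; L_top -42.6 0.1; L_sin 27.2 0.2; T_l 36.0 0.1; T_r 58.5 0.2; T_top -47.8 0.2; T_bot 56.8 0.2; T_hr 71.9 0.1; T_hs 27.9 0.1; F_l -130.6 2.0; F_r 118.5 0.2; F_b 89.4 1.6;
```

```bash
python3 - w2.pkl <<'E'
exec(open("m.py").read())
T=Rn.from_quat(o["ee_rot"]).as_matrix();P=o["position"]
def tool(uv,z): return (plane("wrist",uv,T[:,2],T[:,2]@P+z,p)-P)@T*1000
rows=[((x,146),(x,162)) for x in range(296,343,5)]
e=np.array([edge(*s) for s in rows]);print(e.round(1)[:,1]); 
for v in (e[:,1].min(),156): print(tool([(318,v)],-.0119).round(1),tool([(318,v)],.0121).round(1))
print(g[140:165,318].tolist())
l=np.array([edge((284,y),(299,y)) for y in range(160,230,8)]);r=np.array([edge((352,y),(338,y)) for y in range(160,230,8)])
print(tool(l,-.0119).round(1)[:,:2].tolist(),tool(r,-.0119).round(1)[:,:2].tolist())
E
```

```text
[155.3 155.3 155.3 155.3 155.3 155.3 155.3 155.3 155.3 155.3]
[[ 46.1  -0.1 -11.9]] [[42.5 -0.  12.1]]
[[ 45.8  -0.1 -11.9]] [[42.2 -0.  12.1]]
[114, 120, 109, 106, 113, 121, 116, 109, 117, 86, 86, 86, 89, 87, 85, 107, 188, 183, 182, 182, 182, 182, 182, 182, 182]
[[44.3, -10.2], [41.3, -10.2], [38.3, -10.3], [35.3, -10.4], [32.2, -10.1], [29.1, -10.1], [25.9, -9.8], [22.7, -9.8], [19.5, -9.9]] [[44.3, 10.8], [41.3, 10.8], [38.3, 10.9], [35.3, 11.0], [32.2, 9.9], [29.1, 12.7], [25.9, 9.6], [22.8, 11.1], [19.5, 11.7]]
```

```bash
cat >> h.py <<'E'
C=np.array([.6,.24,.085]);YAW=7.0;A7=ins_axes(YAW)
def inpose():
    o=get_obs(); r=(ins_tool(YAW).inv()*Rn.from_quat(o["ee_rot"])).as_rotvec(True)
    print("ins mm",((o["position"]-C)@A7*1000).round(2),"rot dev deg",r.round(2),"F ins",(o["ft_force"]@A7).round(1),"t",o["clock"])
def goto_ins(x,y,z,n): plan(C+A7@np.array([x,y,z])/1000,ins_tool(YAW),n)
E
python3 - <<'E'
from h import *
inpose();goto_ins(4.75,-59.6,25,6)
E
```

```text
ins mm [ 54.54  -0.33 145.46] rot dev deg [0.73 0.56 2.07] F ins [-0.2 -0.9 -1.1] t 6.9667
x6 [0.199, -0.248, 0.505, -0.02, -0.015, -0.057] total mm,deg [46.5, -59.5, 121.7] [-0.7, -0.6, -2.1]
```

Emit:
{"api": "carry_out", "payload": {"commands": [[[0.2,-0.248,0.505,-0.02,-0.015,-0.057],[0.2,-0.248,0.505,-0.02,-0.015,-0.057],[0.2,-0.248,0.505,-0.02,-0.015,-0.057],[0.2,-0.248,0.505,-0.02,-0.015,-0.057],[0.2,-0.248,0.505,-0.02,-0.015,-0.057],[0.2,-0.248,0.505,-0.02,-0.015,-0.057],[0,0,0,0,0,0],[0,0,0,0,0,0],[0,0,0,0,0,0]]]}}

```text
clock: 7.72
position: [0.6002, 0.1816, 0.1107]
ee_rot: [-0.06, 0.968, 0.016, 0.242]
ft_force: [0.2, 0.2, -0.9]
grip_width: 0.212
grasp_force: 78.5
```

```bash
python3 - <<'E'
from h import *
inpose();goto_ins(4.75,-59.6,15,2)
E
```

```text
ins mm [  5.94 -57.95  25.91] rot dev deg [-0.09 -0.09 -0.02] F ins [-0.2  0.2 -0.9] t 7.7167
x2 [0.015, -0.021, 0.136, 0.007, 0.008, 0.002] total mm,deg [1.2, -1.7, 10.9] [0.1, 0.1, 0.0]
```

Emit:
{"api": "carry_out", "payload": {"commands": [[[0.015,-0.02,0.135,0,0,0],[0.015,-0.02,0.135,0,0,0],[0,0,0,0,0,0],[0,0,0,0,0,0]]]}}

```text
clock: 8.05
position: [0.6037, 0.1801, 0.099]
ee_rot: [-0.06, 0.968, 0.015, 0.241]
ft_force: [-0.6, 0.9, -1.2]
grip_width: 0.205
grasp_force: 78.5
```

```bash
python3 - <<'E'
from h import *
inpose();goto_ins(4.75,-59.6,5,4)
E
```

```text
ins mm [  3.41 -59.88  14.06] rot dev deg [-0.07 -0.   -0.07] F ins [-1.   1.  -0.8] t 8.05
x4 [-0.008, 0.002, 0.057, 0.003, 0.0, 0.003] total mm,deg [-1.3, 0.3, 9.1] [0.1, 0.0, 0.1]
```

Emit:
{"api": "carry_out", "payload": {"commands": [[[0,0,0,0,0,0]]]}}

```text
clock: 8.13
position: [0.6037, 0.1802, 0.0992]
ee_rot: [-0.06, 0.968, 0.015, 0.242]
ft_force: [-0.2, 0.4, -1.3]
grip_width: 0.207
grasp_force: 78.5
```

```bash
python3 - <<'E'
from h import *
for i in range(4):
    inpose(); camera("wrist")
E
```

```text
ins mm [  3.49 -59.85  14.22] rot dev deg [-0.07 -0.01 -0.07] F ins [-0.8  0.4 -1.1] t 8.1333
ins mm [  3.5  -59.93  14.23] rot dev deg [-0.07 -0.02 -0.06] F ins [-1.1 -1.  -1.5] t 8.1833
ins mm [  3.47 -59.97  14.21] rot dev deg [-0.07 -0.02 -0.07] F ins [-0.2  0.3 -0.6] t 8.2333
ins mm [  3.49 -60.01  14.23] rot dev deg [-0.06 -0.02 -0.07] F ins [-0.4 -0.2 -1.7] t 8.2833
```

Emit:
{"api": "carry_out", "payload": {"commands": [[[-0.03,0.008,0.03,0,0,0],[0,0,0,0,0,0],[0,0,0,0,0,0]]]}}

```text
clock: 8.58
position: [0.6054, 0.1805, 0.0986]
ee_rot: [-0.06, 0.968, 0.015, 0.242]
ft_force: [0.7, 0.9, -1.3]
grip_width: 0.208
grasp_force: 78.5
```

```bash
python3 - <<'E'
from h import *
inpose()
E
```

```text
ins mm [  4.71 -59.67  12.88] rot dev deg [-0.07 -0.02 -0.06] F ins [ 0.1  0.8 -1.6] t 8.5833
```

On target. Now I'll push in along the tool z axis.

Emit:
{"api": "carry_out", "payload": {"commands": [[[0,0,0.07,0,0,0],[0,0,0.07,0,0,0],[0,0,0,0,0,0]]]}}

```text
clock: 8.83
position: [0.6081, 0.1818, 0.0935]
ee_rot: [-0.06, 0.968, 0.016, 0.242]
ft_force: [5.4, 4.4, -5.2]
grip_width: 0.207
grasp_force: 78.3
```

```bash
python3 - <<'E'
from h import *
inpose()
E
```

```text
ins mm [  4.86 -58.74   7.05] rot dev deg [-0.16 -0.05 -0.09] F ins [ 2.8  3.7 -7.4] t 8.8333
```

```bash
python3 - <<'E'
from h import *
for i in range(4):
    camera("wrist");inpose()
E
```

```text
ins mm [  4.82 -58.78   7.06] rot dev deg [-0.17 -0.04 -0.09] F ins [ 1.6  4.  -6.9] t 8.8833
ins mm [  4.83 -58.8    7.09] rot dev deg [-0.17 -0.04 -0.08] F ins [ 1.8  4.3 -7.8] t 8.9333
ins mm [  4.84 -58.79   7.09] rot dev deg [-0.17 -0.04 -0.08] F ins [ 2.1  4.5 -7.1] t 8.9833
ins mm [  4.83 -58.8    7.1 ] rot dev deg [-0.17 -0.04 -0.08] F ins [ 2.9  4.3 -6.4] t 9.0333
```

Emit:
{"api": "carry_out", "payload": {"commands": [[[0,0.015,0.05,0,0,0],[0,0,0.05,0,0,0],[0,0,0.03,0,0,0],[0,0,0,0,0,0]]]}}

```text
clock: 9.37
position: [0.6096, 0.1821, 0.091]
ee_rot: [-0.06, 0.968, 0.013, 0.242]
ft_force: [-37.6, -10.4, 44.2]
grip_width: 0.205
grasp_force: 113.3
```

```bash
python3 - <<'E'
from h import *
inpose()
E
```

```text
ins mm [  5.   -58.6    4.12] rot dev deg [ 0.12 -0.05 -0.17] F ins [-13.4  -5.7  57.1] t 9.3667
```

Emit:
{"api": "carry_out", "payload": {"commands": [[[0,0,-0.055,0,0,0],[0,0,0,0,0,0]]]}}

```text
clock: 9.53
position: [0.6093, 0.182, 0.0915]
ee_rot: [-0.06, 0.968, 0.015, 0.242]
ft_force: [-4.1, 1.9, 6.5]
grip_width: 0.207
grasp_force: 80.8
```

```bash
python3 - <<'E'
from h import *
inpose()
im=[camera(n) for n in ("side","scene","wrist")]
a=cv2.resize(im[0][70:190,200:340],(560,480),interpolation=2)
cv2.imwrite("pics/s3.png",a[:,:,::-1])
cv2.imwrite("pics/w3.png",im[2][:,:,::-1])
E
```

```text
ins mm [  4.94 -58.66   4.77] rot dev deg [-0.08 -0.06 -0.1 ] F ins [-0.3  2.4  7.5] t 9.5333
```

View pics/w3.png

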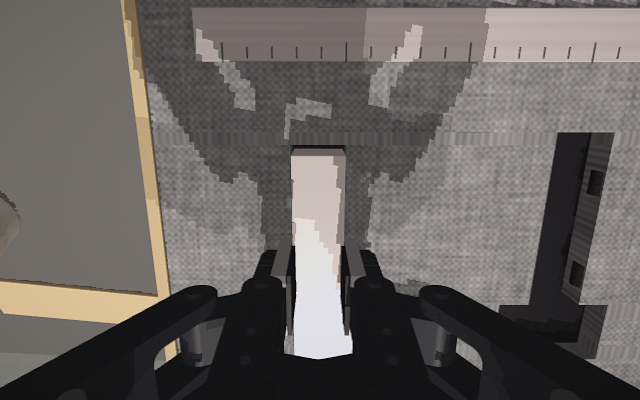

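The wrist view shows the square seated in the L slot with its end at row 155, and a dark gap at row 147. The depth is uncertain, so I'll release it, press with shut fingers and compare heights by touch.

Emit:
{"api": "carry_out", "payload": {"commands": [[[0,0,0,0,0,0],[0,0,0,0,0,0],[0,0,0,0,0,0],[0,0,-0.3,0,0,0],[0,0,-0.4,0,0,0],[-0.1,0,-0.3,0,0,0],[-0.1,0,0,0,0,0],[0,0,0,0,0,0]]], "hand": 0}}

```text
clock: 10.35
position: [0.5989, 0.1794, 0.1308]
ee_rot: [-0.059, 0.968, 0.015, 0.242]
ft_force: [0.8, -0.1, -0.1]
grip_width: 0.501
grasp_force: 0.0
```

Emit:
{"api": "carry_out", "payload": {"commands": [[[0,0,0,0,0,0],[0,0,0,0,0,0],[0,0,0,0,0,0],[0,0,0,0,0,0],[0,0,0,0,0,0],[0,0,0,0,0,0]]], "hand": 1}}

```text
clock: 10.85
position: [0.5975, 0.1801, 0.1297]
ee_rot: [-0.06, 0.968, 0.015, 0.241]
ft_force: [-0.9, 1.0, 0.5]
grip_width: 0.001
grasp_force: 0.0
```

```bash
python3 - <<'E'
from h import *
inpose();goto_ins(12,-55,18,4);print(get_obs()["grip_width"])
p=camera_params("wrist");im=camera("wrist");import pickle;pickle.dump((im,p,get_obs()),open("w4.pkl","wb"))
E
```

```text
ins mm [ 12.34 -59.16  44.09] rot dev deg [-0.07  0.01 -0.06] F ins [-0.5  1.1  0.8] t 10.85
x4 [0.002, 0.026, 0.163, 0.003, -0.001, 0.003] total mm,deg [0.3, 4.1, 26.1] [0.1, -0.0, 0.1]
0.0007717614924308326
```

Emit:
{"api": "carry_out", "payload": {"commands": [[[0,0.05,0.25,0,0,0],[0,0.04,0.25,0,0,0],[0,0,0.05,0,0,0],[0,0,0.05,0,0,0],[0,0,0.03,0,0,0],[0,0,0,0,0,0]]]}}

```text
clock: 11.4
position: [0.6089, 0.185, 0.1079]
ee_rot: [-0.06, 0.968, 0.015, 0.242]
ft_force: [-0.2, -1.4, -0.8]
grip_width: -0.003
grasp_force: 0.0
```

```bash
python3 - <<'E'
from h import *
inpose()
E
```

```text
ins mm [ 12.61 -55.63  19.18] rot dev deg [-0.06 -0.01 -0.05] F ins [-0.6 -1.3 -0.5] t 11.4
```

Emit:
{"api": "carry_out", "payload": {"commands": [[[0,0,0.04,0,0,0],[0,0,0.04,0,0,0],[0,0,0.02,0,0,0],[0,0,0,0,0,0]]]}}

```text
clock: 11.73
position: [0.6107, 0.1853, 0.1052]
ee_rot: [-0.06, 0.968, 0.014, 0.242]
ft_force: [-13.6, -5.0, 16.3]
grip_width: 0.0
grasp_force: 10.5
```

```bash
python3 - <<'E'
from h import *
inpose()
E
```

```text
ins mm [ 12.95 -55.59  15.99] rot dev deg [ 0.02 -0.04 -0.09] F ins [-4.8 -3.3 21. ] t 11.7333
```

Emit:
{"api": "carry_out", "payload": {"commands": [[[0,0,0.03,0,0,0],[0,0,0,0,0,0],[0,0,-0.3,0,0,0],[0,0.4,-0.1,0,0,0],[0,0.5,0,0,0,0],[0,0.1,0.3,0,0,0],[0,0,0.2,0,0,0],[0,0,0,0,0,0]]]}}

```text
clock: 12.4
position: [0.608, 0.2246, 0.0979]
ee_rot: [-0.06, 0.969, 0.015, 0.24]
ft_force: [-0.3, -1.0, -0.1]
grip_width: -0.005
grasp_force: 0.0
```

```bash
python3 - <<'E'
from h import *
inpose()
E
```

```text
ins mm [ 11.4  -16.26   8.53] rot dev deg [-0.03  0.12 -0.06] F ins [-0.4 -1.   0.1] t 12.4
```

Emit:
{"api": "carry_out", "payload": {"commands": [[[0,0,0.06,0,0,0],[0,0,0.04,0,0,0],[0,0,0.02,0,0,0],[0,0,0,0,0,0]]]}}

```text
clock: 12.73
position: [0.6106, 0.225, 0.0954]
ee_rot: [-0.06, 0.968, 0.015, 0.241]
ft_force: [-0.2, -0.1, 0.8]
grip_width: 0.002
grasp_force: 0.0
```

```bash
python3 - <<'E'
from h import *
inpose()
E
```

```text
ins mm [ 12.57 -16.17   5.07] rot dev deg [-0.03 -0.   -0.03] F ins [ 0.2 -0.1  0.8] t 12.7333
```

Emit:
{"api": "carry_out", "payload": {"commands": [[[0,0,0.03,0,0,0],[0,0,0.03,0,0,0],[0,0,0,0,0,0]]]}}

```text
clock: 12.98
position: [0.6113, 0.2255, 0.0945]
ee_rot: [-0.06, 0.968, 0.014, 0.242]
ft_force: [-18.5, -7.6, 21.2]
grip_width: 0.002
grasp_force: 14.1
```

```bash
python3 - <<'E'
from h import *
inpose()
E
```

```text
ins mm [ 12.84 -15.8    3.96] rot dev deg [ 0.07 -0.04 -0.09] F ins [-7.  -5.3 27.8] t 12.9833
```

The face touches at 3.96 and the square's top at 15.99, so it stands 12.0 mm proud and is home there. I'll check and press the end of the short leg and the far end of the long leg too.

Emit:
{"api": "carry_out", "payload": {"commands": [[[0,0,-0.5,0,0,0],[-0.3,-0.1,0,0,0,0],[-0.35,-0.05,0,0,0,0],[0,0,0.1,0,0,0],[0,0,0.08,0,0,0],[0,0,0.03,0,0,0],[0,0,0,0,0,0],[0,0,0,0,0,0]]]}}

```text
clock: 13.65
position: [0.6298, 0.2216, 0.1176]
ee_rot: [-0.06, 0.968, 0.014, 0.243]
ft_force: [-19.1, -10.7, 31.0]
grip_width: 0.002
grasp_force: 18.9
```

```bash
python3 - <<'E'
from h import *
inpose()
E
```

```text
ins mm [ 39.42 -21.86  15.91] rot dev deg [ 0.1  -0.13 -0.1 ] F ins [-3.3 -8.3 36.9] t 13.65
```

Emit:
{"api": "carry_out", "payload": {"commands": [[[0,0,-0.3,0,0,0],[0.6,-0.5,0,0,0,0],[0.6,-0.4,0,0,0,0],[0.7,0,0,0,0,0],[0,0,0.1,0,0,0],[0,0,0.12,0,0,0],[0,0,0.08,0,0,0],[0,0,0,0,0,0],[0,0,0,0,0,0]]]}}

```text
clock: 14.4
position: [0.5657, 0.1777, 0.0802]
ee_rot: [-0.06, 0.969, 0.013, 0.24]
ft_force: [-52.1, -15.2, 53.1]
grip_width: 0.003
grasp_force: 36.2
```

```bash
python3 - <<'E'
from h import *
inpose()
E
```

```text
ins mm [-39.02 -57.63  15.28] rot dev deg [ 0.21  0.16 -0.18] F ins [-22.4  -8.8  72. ] t 14.4
```

Emit:
{"api": "carry_out", "payload": {"commands": [[[0,0,-0.4,0,0,0],[0,0,-0.8,0,0,0],[0,0,-1,0,0,0],[0,0,-1,0,0,0],[0,0,-0.5,0,0,0]]], "hand": -1}}

```text
clock: 14.82
position: [0.5116, 0.1689, 0.1904]
ee_rot: [-0.058, 0.969, 0.014, 0.241]
ft_force: [0.7, -0.4, 0.4]
grip_width: 0.709
grasp_force: 0.0
```

```bash
python3 - <<'E'
from h import *
inpose();plan([.4445,-.257,.12],down(128.1),20)
E
```

```text
ins mm [-35.67 -59.75 138.29] rot dev deg [0.14 0.01 0.06] F ins [ 0.8 -0.4  0. ] t 14.8167
x20 [-0.098, -0.557, 0.094, 0.119, 0.213, 0.48] total mm,deg [137.2, -414.7, 7.6] [14.3, 25.5, 57.6]
```

Emit:
{"api": "carry_out", "payload": {"commands": [[[-0.1,-0.557,0.094,0.119,0.213,0.48],[-0.1,-0.557,0.094,0.119,0.213,0.48],[-0.1,-0.557,0.094,0.119,0.213,0.48],[-0.1,-0.557,0.094,0.119,0.213,0.48],[-0.1,-0.557,0.094,0.119,0.213,0.48],[-0.1,-0.557,0.094,0.119,0.213,0.48],[-0.1,-0.557,0.094,0.119,0.213,0.48],[-0.1,-0.557,0.094,0.119,0.213,0.48],[-0.1,-0.557,0.094,0.119,0.213,0.48],[-0.1,-0.557,0.094,0.119,0.213,0.48],[-0.1,-0.557,0.094,0.119,0.213,0.48],[-0.1,-0.557,0.094,0.119,0.213,0.48],[-0.1,-0.557,0.094,0.119,0.213,0.48],[-0.1,-0.557,0.094,0.119,0.213,0.48],[-0.1,-0.557,0.094,0.119,0.213,0.48],[-0.1,-0.557,0.094,0.119,0.213,0.48],[-0.1,-0.557,0.094,0.119,0.213,0.48],[-0.1,-0.557,0.094,0.119,0.213,0.48],[-0.1,-0.557,0.094,0.119,0.213,0.48],[-0.1,-0.557,0.094,0.119,0.213,0.48]]]}}

```text
clock: 16.48
position: [0.4432, -0.2603, 0.1183]
ee_rot: [0.441, 0.898, -0.001, -0.002]
ft_force: [0.2, -0.8, 0.6]
grip_width: 1.001
grasp_force: 0.0
```

Emit:
{"api": "carry_out", "payload": {"commands": [[[0,0,0,0,0,0],[0,0,0,0,0,0],[0,0,0,0,0,0]]]}}

```text
clock: 16.73
position: [0.4445, -0.2585, 0.1187]
ee_rot: [0.439, 0.899, -0.001, -0.001]
ft_force: [0.2, 0.7, -0.3]
grip_width: 0.999
grasp_force: 0.0
```

```bash
python3 - <<'E'
from h import *
o=get_obs();print(o["clock"],o["position"])
p=camera_params("wrist");im=camera("wrist");cv2.imwrite("pics/w5.png",im[:,:,::-1]);import pickle;pickle.dump((im,p,o),open("w5.pkl","wb"))
plan([.4445,-.257,.06],down(128.1),3)
E
```

```text
16.7333 [ 0.44448308 -0.25854722  0.11867434]
x3 [0.009, 0.005, 0.49, -0.009, -0.001, -0.004] total mm,deg [1.0, 0.6, 58.8] [-0.2, -0.0, -0.1]
```

View pics/w5.png

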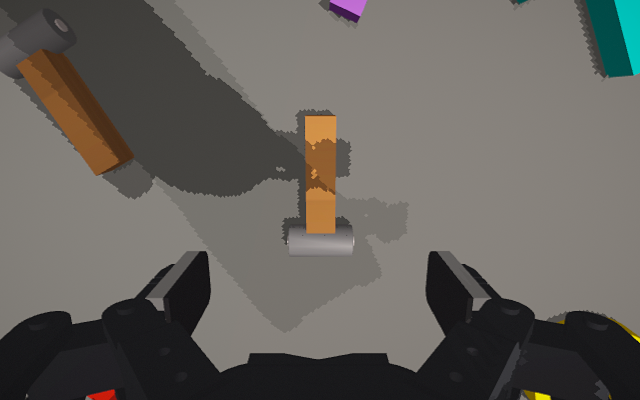

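The roller is centred and aligned. Its handle spans columns 305-336 and rows 115-233, and the grey head is at (320,241).

```bash
python3 - w5.pkl <<'E'
exec(open("m.py").read())
g=cv2.cvtColor(im,cv2.COLOR_RGB2HSV)[...,1]
T=Rn.from_quat(o["ee_rot"]).as_matrix();P=o["position"]
def w(uv,z=.024): return (onz("wrist",uv,z,p)-P)@T*1000
l=np.array([edge((294,y),(316,y)) for y in range(122,222,6)]);r=np.array([edge((347,y),(326,y)) for y in range(122,222,6)])
t=np.array([edge((x,105),(x,127)) for x in range(309,334,4)]);b=np.array([edge((x,222),(x,244)) for x in range(309,334,4)])
print(w(l)[:,:2].round(1).tolist(),w(r)[:,1].round(1).tolist())
print(w(t)[:,0].round(1),w(b)[:,0].round(1))
print(np.degrees(np.arctan(np.polyfit(w(l)[:,0],w(l)[:,1],1)[0])),np.degrees(np.arctan(np.polyfit(w(r)[:,0],w(r)[:,1],1)[0])))
E
```

```text
[[52.0, -8.9], [48.2, -9.0], [44.4, -9.0], [40.5, -9.0], [36.6, -9.0], [32.6, -9.0], [28.6, -9.1], [24.6, -9.1], [20.6, -9.1], [16.5, -9.1], [12.4, -8.6], [8.2, -8.6], [4.0, -8.7], [-0.2, -8.7], [-4.5, -8.7], [-8.8, -8.7], [-13.2, -8.7]] [11.2, 11.3, 11.3, 11.8, 11.4, 11.5, 11.5, 11.5, 11.6, 11.6, 11.1, 11.1, 11.2, 11.8, 11.3, 11.4, 12.0]
[56.8 56.8 56.8 56.9 56.9 56.9 56.9] [-24.5 -24.1 -24.3 -24.5 -24.5 -24.3 -24.5]
-0.3864609281042702 -0.1809982778386202
```

Emit:
{"api": "carry_out", "payload": {"commands": [[[0,0.01,0.66,0,0,0],[0,0.01,0.66,0,0,-0.04],[0,0.01,0.66,0,0,0],[0,0,0.66,0,0,0],[0,0,0,0,0,0],[0,0,0,0,0,0],[0,0,0,0,0,0]]]}}

```text
clock: 17.37
position: [0.4463, -0.2579, 0.0146]
ee_rot: [0.436, 0.9, -0.001, 0.0]
ft_force: [0.3, 0.3, -0.0]
grip_width: 0.999
grasp_force: 0.0
```

Emit:
{"api": "carry_out", "payload": {"commands": [[[0,0,0,0,0,0],[0,0,0,0,0,0],[0,0,0,0,0,0],[0,0,0,0,0,0],[0,0,0,0,0,0],[0,0,0,0,0,0],[0,0,0,0,0,0],[0,0,0,0,0,0],[0,0,0,0,0,0]]], "hand": 1, "force": 80}}

```text
clock: 18.12
position: [0.4455, -0.2582, 0.0138]
ee_rot: [0.437, 0.9, -0.002, -0.001]
ft_force: [-3.3, 0.8, 7.6]
grip_width: 0.209
grasp_force: 78.8
```

Emit:
{"api": "carry_out", "payload": {"commands": [[[0,0,-0.3,0,0,0],[0,0,-0.8,0,0,0],[0,0,-1,0,0,0],[0,0,-1,0,0,0],[0,0,-1,0,0,0],[0,0,-1,0,0,0],[0,0,-0.9,0,0,0],[0,0,0,0,0,0]]]}}

```text
clock: 18.78
position: [0.4485, -0.2583, 0.2613]
ee_rot: [0.436, 0.9, -0.002, 0.005]
ft_force: [0.5, 0.3, -0.6]
grip_width: 0.205
grasp_force: 78.7
```

```bash
python3 - <<'E'
from h import *
inpose();goto_ins(60,45,110,20)
E
```

```text
ins mm [-103.59 -476.08  254.74] rot dev deg [14.62 24.96 57.43] F ins [ 0.2  0.2 -0.8] t 18.7833
x20 [0.131, 0.72, 0.066, -0.122, -0.208, -0.479] total mm,deg [335.7, 452.0, 47.7] [-14.6, -25.0, -57.4]
```

Emit:
{"api": "carry_out", "payload": {"commands": [[[0.13,0.72,0.066,-0.122,-0.208,-0.479],[0.13,0.72,0.066,-0.122,-0.208,-0.479],[0.13,0.72,0.066,-0.122,-0.208,-0.479],[0.13,0.72,0.066,-0.122,-0.208,-0.479],[0.13,0.72,0.066,-0.122,-0.208,-0.479],[0.13,0.72,0.066,-0.122,-0.208,-0.479],[0.13,0.72,0.066,-0.122,-0.208,-0.479]]]}}

```text
clock: 19.37
position: [0.5581, -0.0853, 0.2381]
ee_rot: [0.27, 0.959, 0.006, 0.087]
ft_force: [1.4, -1.4, -1.6]
grip_width: 0.204
grasp_force: 78.6
```

```bash
python3 - <<'E'
from h import *
goto_ins(60,45,110,13);print(get_obs()["position"])
E
```

```text
x13 [0.12, 0.717, 0.055, -0.118, -0.215, -0.478] total mm,deg [164.8, 334.0, 20.6] [-9.2, -16.7, -37.3]
[ 0.55811855 -0.08526045  0.23812896]
```

Emit:
{"api": "carry_out", "payload": {"commands": [[[0.12,0.717,0.055,-0.118,-0.215,-0.478],[0.12,0.717,0.055,-0.118,-0.215,-0.478],[0.12,0.717,0.055,-0.118,-0.215,-0.478],[0.12,0.717,0.055,-0.118,-0.215,-0.478],[0.12,0.717,0.055,-0.118,-0.215,-0.478],[0.12,0.717,0.055,-0.118,-0.215,-0.478],[0.12,0.717,0.055,-0.118,-0.215,-0.478],[0.12,0.717,0.055,-0.118,-0.215,-0.478],[0.12,0.717,0.055,-0.118,-0.215,-0.478],[0.12,0.717,0.055,-0.118,-0.215,-0.478],[0.12,0.717,0.055,-0.118,-0.215,-0.478],[0.12,0.717,0.055,-0.118,-0.215,-0.478],[0.12,0.717,0.055,-0.118,-0.215,-0.478],[0,0,0,0,0,0],[0,0,0,0,0,0],[0,0,0,0,0,0]]]}}

```text
clock: 20.7
position: [0.5967, 0.2823, 0.2099]
ee_rot: [-0.057, 0.969, 0.014, 0.241]
ft_force: [-0.0, -0.9, -1.8]
grip_width: 0.205
grasp_force: 78.6
```

```bash
python3 - <<'E'
from h import *
inpose();o=get_obs()
p=camera_params("wrist");im=camera("wrist");cv2.imwrite("pics/w6.png",im[:,:,::-1]);import pickle;pickle.dump((im,p,o),open("w6.pkl","wb"))
E
```

```text
ins mm [ 60.29  42.35 109.4 ] rot dev deg [0.14 0.08 0.19] F ins [-1.  -0.8 -1.5] t 20.7
```

View pics/w6.png

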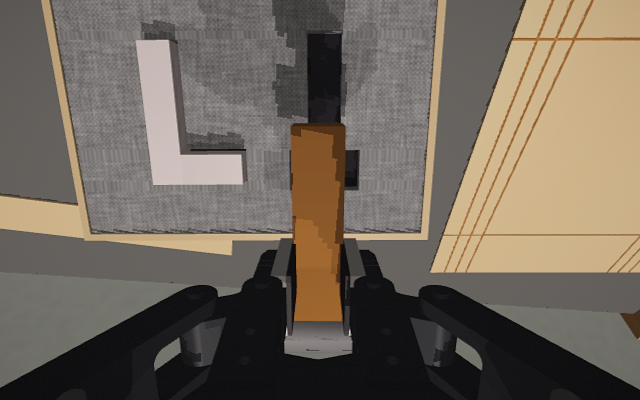

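The square is sitting in its cutout. The T slot is visible, with its handle at columns 308-341 from row 33 and its head's right end at column 358. The roller in hand ends near row 125.

```bash
python3 - w6.pkl <<'E'
exec(open("m.py").read())
S={"T_l":[((298,y),(316,y)) for y in range(44,116,6)],
"T_r":[((352,y),(333,y)) for y in range(44,116,6)],
"T_top":[((x,22),(x,44)) for x in range(313,338,4)],
"T_bot":[((x,198),(x,180)) for x in range(347,356,3)],
"T_hs":[((x,142),(x,160)) for x in range(348,357,3)],
"T_hr":[((370,y),(350,y)) for y in range(156,184,5)]}
for dz in (0,4):
    c=C+A7[:,2]*dz/1000
    for k,v in S.items():
        q=(plane("wrist",line(v),A7[:,2],A7[:,2]@c,p)-C)@A7*1000
        i=0 if k in("T_top","T_bot","T_hs") else 1; print(k,np.median(q[:,i]).round(2),q[:,i].std().round(2),"slope",np.polyfit(q[:,1-i],q[:,i],1)[0].round(3),end="; ")
    print()
T=Rn.from_quat(o["ee_rot"]).as_matrix();P=o["position"]
e=np.array([edge((x,116),(x,140)) for x in range(300,340,5)]);print(e[:,1].round(1));print(g[112:142,310].tolist())
for v in (124,127,130): print(v,((plane("wrist",[(318,v)],T[:,2],T[:,2]@P-.0102,p)-P)@T*1000).round(1))
E
```

```text
T_l 35.2 0.24 slope 0.012; T_r 57.93 1.68 slope 0.074; T_top -47.19 0.19 slope -0.009; T_bot 56.9 0.17 slope 0.094; T_hs 27.97 0.0 slope -0.002; T_hr 71.18 0.09 slope 0.002; 
T_l 35.31 0.23 slope 0.012; T_r 57.69 1.65 slope 0.074; T_top -46.52 0.19 slope -0.009; T_bot 55.92 0.16 slope 0.094; T_hs 27.45 0.0 slope -0.002; T_hr 70.73 0.09 slope 0.002; 
[122.6 122.6 130.2 131.4 132.3 133.4 134.3 125.9]
[18, 19, 15, 17, 15, 27, 25, 24, 25, 24, 26, 40, 40, 39, 49, 58, 57, 57, 62, 94, 92, 91, 91, 91, 91, 91, 91, 92, 93, 91]
124 [[ 57.1  -0.1 -10.2]]
127 [[ 56.1  -0.1 -10.2]]
130 [[ 55.   -0.1 -10.2]]
```

```bash
python3 - <<'E'
from h import *
goto_ins(10.65,46.8,24,5)
E
```

```text
x5 [0.25, 0.026, 0.427, -0.006, -0.002, -0.008] total mm,deg [50.0, 5.2, 85.4] [-0.2, -0.1, -0.2]
```

Emit:
{"api": "carry_out", "payload": {"commands": [[[0.25,0.026,0.427,-0.005,0,-0.008],[0.25,0.026,0.427,-0.005,0,-0.008],[0.25,0.026,0.427,-0.005,0,-0.008],[0.25,0.026,0.427,-0.005,0,-0.008],[0.25,0.026,0.427,-0.005,0,-0.008],[0,0,0,0,0,0],[0,0,0,0,0,0],[0,0,0,0,0,0]]]}}

```text
clock: 21.42
position: [0.5929, 0.2873, 0.1124]
ee_rot: [-0.059, 0.968, 0.015, 0.242]
ft_force: [0.1, 0.2, -0.2]
grip_width: 0.206
grasp_force: 78.7
```

```bash
python3 - <<'E'
from h import *
inpose();goto_ins(10.65,46.8,19,1)
E
```

```text
ins mm [11.78 47.79 24.82] rot dev deg [-0.05 -0.03 -0.01] F ins [ 0.   0.2 -0.2] t 21.4167
x1 [0.028, -0.025, 0.145, 0.008, 0.005, 0.002] total mm,deg [1.1, -1.0, 5.8] [0.0, 0.0, 0.0]
```

Emit:
{"api": "carry_out", "payload": {"commands": [[[0,0,0.1,0,0,0],[0,0,0,0,0,0],[0,0,0,0,0,0],[0,0,0,0,0,0]]]}}

```text
clock: 21.75
position: [0.5941, 0.2878, 0.1079]
ee_rot: [-0.06, 0.968, 0.015, 0.241]
ft_force: [-0.4, -0.1, -1.0]
grip_width: 0.204
grasp_force: 78.7
```

```bash
python3 - <<'E'
from h import *
inpose();goto_ins(10.65,46.8,19,1)
E
```

```text
ins mm [10.74 48.18 20.26] rot dev deg [-0.06  0.01 -0.07] F ins [-0.8 -0.1 -0.7] t 21.75
x1 [0.002, -0.035, 0.032, 0.01, -0.002, 0.011] total mm,deg [0.1, -1.4, 1.3] [0.1, -0.0, 0.1]
```

Emit:
{"api": "carry_out", "payload": {"commands": [[[0,-0.03,0.03,0,0,0],[0,0,0,0,0,0],[0,0,0,0,0,0],[0,0,0,0,0,0]]]}}

```text
clock: 22.08
position: [0.5946, 0.2867, 0.1064]
ee_rot: [-0.06, 0.969, 0.015, 0.241]
ft_force: [-0.3, -0.4, -0.9]
grip_width: 0.204
grasp_force: 78.7
```

```bash
python3 - <<'E'
from h import *
inpose()
E
```

```text
ins mm [10.28 46.98 18.74] rot dev deg [-0.06  0.05 -0.08] F ins [-0.7 -0.3 -0.6] t 22.0833
```

Aligned to within 0.4 mm. Pushing in.

Emit:
{"api": "carry_out", "payload": {"commands": [[[-0.008,0,0.06,0,0,0],[0,0,0.06,0,0,0],[0,0,0.02,0,0,0],[0,0,0,0,0,0]]]}}

```text
clock: 22.42
position: [0.5974, 0.287, 0.1011]
ee_rot: [-0.06, 0.969, 0.015, 0.241]
ft_force: [0.3, 0.4, -1.3]
grip_width: 0.207
grasp_force: 78.7
```

```bash
python3 - <<'E'
from h import *
inpose()
E
```

```text
ins mm [10.35 46.96 12.78] rot dev deg [-0.06  0.08 -0.08] F ins [-0.2  0.3 -1.3] t 22.4167
```

Emit:
{"api": "carry_out", "payload": {"commands": [[[0,0,0.05,0,0,0],[0,0,0.05,0,0,0],[0,0,0.04,0,0,0],[0,0,0,0,0,0]]]}}

```text
clock: 22.75
position: [0.6001, 0.287, 0.0966]
ee_rot: [-0.06, 0.969, 0.015, 0.241]
ft_force: [-2.5, -2.3, 2.6]
grip_width: 0.205
grasp_force: 79.2
```

```bash
python3 - <<'E'
from h import *
inpose()
E
```

```text
ins mm [10.63 46.63  7.51] rot dev deg [ 0.    0.04 -0.08] F ins [-1.3 -2.   3.6] t 22.75
```

Emit:
{"api": "carry_out", "payload": {"commands": [[[0,0,0.04,0,0,0],[0,0,0.03,0,0,0],[0,0,0,0,0,0]]]}}

```text
clock: 23.0
position: [0.6008, 0.2872, 0.0949]
ee_rot: [-0.06, 0.969, 0.014, 0.241]
ft_force: [-17.9, -8.3, 18.2]
grip_width: 0.206
grasp_force: 81.8
```

```bash
python3 - <<'E'
from h import *
inpose()
E
```

```text
ins mm [10.41 46.74  5.66] rot dev deg [ 0.08  0.05 -0.11] F ins [-8.1 -6.1 24.9] t 23.0
```

Emit:
{"api": "carry_out", "payload": {"commands": [[[0,0,-0.03,0,0,0],[0,0,0,0,0,0],[0,0,0,0,0,0],[0,0,0,0,0,0],[0,0,-0.3,0,0,0],[0,0,-0.4,0,0,0],[0,0,-0.2,0,0,0],[0,0,0,0,0,0]]], "hand": 0}}

```text
clock: 23.67
position: [0.5843, 0.2862, 0.1288]
ee_rot: [-0.06, 0.968, 0.016, 0.242]
ft_force: [0.4, 0.0, 0.1]
grip_width: 0.501
grasp_force: 0.0
```

Emit:
{"api": "carry_out", "payload": {"commands": [[[0,0,0,0,0,0],[0,0,0,0,0,0],[0,0,0,0,0,0],[0,0,0,0,0,0],[0,0,0,0,0,0],[0,0,0,0,0,0]]], "hand": 1}}

```text
clock: 24.17
position: [0.584, 0.2854, 0.1267]
ee_rot: [-0.06, 0.969, 0.015, 0.241]
ft_force: [-0.2, 0.4, -0.0]
grip_width: -0.002
grasp_force: 0.0
```

```bash
python3 - <<'E'
from h import *
inpose();goto_ins(20,46.8,19,3);print(get_obs()["grip_width"])
E
```

```text
ins mm [10.43 47.02 41.68] rot dev deg [-0.06  0.07 -0.08] F ins [-0.2  0.4  0. ] t 24.1667
x3 [-0.08, -0.002, 0.189, 0.004, -0.004, 0.005] total mm,deg [-9.6, -0.3, 22.7] [0.1, -0.1, 0.1]
-0.0019103159571983543
```

Emit:
{"api": "carry_out", "payload": {"commands": [[[-0.08,0,0.2,0,0,0],[-0.08,0,0.2,0,0,0],[-0.08,0,0.17,0,0,0],[0,0,0.06,0,0,0],[0,0,0.05,0,0,0],[0,0,0,0,0,0],[0,0,0,0,0,0]]]}}

```text
clock: 24.75
position: [0.6052, 0.2876, 0.1089]
ee_rot: [-0.06, 0.968, 0.014, 0.242]
ft_force: [-20.3, -12.0, 27.8]
grip_width: -0.001
grasp_force: 17.4
```

```bash
python3 - <<'E'
from h import *
inpose()
E
```

```text
ins mm [20.9  46.62 15.92] rot dev deg [ 0.11 -0.01 -0.1 ] F ins [-6.  -9.5 34.7] t 24.75
```

Emit:
{"api": "carry_out", "payload": {"commands": [[[0,0,-0.2,0,0,0],[0.6,0,0,0,0,0],[0.6,0,0,0,0,0],[0.2,0,0,0,0,0],[0,0,0.12,0,0,0],[0,0,0.09,0,0,0],[0,0,0,0,0,0],[0,0,0,0,0,0]]]}}

```text
clock: 25.42
position: [0.5553, 0.2823, 0.0819]
ee_rot: [-0.06, 0.969, 0.013, 0.241]
ft_force: [-40.2, -14.9, 40.3]
grip_width: -0.002
grasp_force: 27.3
```

```bash
python3 - <<'E'
from h import *
inpose()
E
```

```text
ins mm [-36.12  47.41  15.67] rot dev deg [ 0.11  0.09 -0.16] F ins [-18.   -9.9  55.2] t 25.4167
```

Both ends of the roller sit at 15.9/15.7, 12 mm above the face, so it's home. I'll retreat and check.

Emit:
{"api": "carry_out", "payload": {"commands": [[[0,0,-0.3,0,0,0],[0,0,-0.8,0,0,0],[0,0,-1,0,0,0],[-0.5,0.4,-1,0,0,0],[-0.8,0.6,-0.8,0,0,0],[-0.5,0.4,-0.3,0,0,0],[0,0,0,0,0,0],[0,0,0,0,0,0],[0,0,0,0,0,0],[0,0,0,0,0,0]]]}}

```text
clock: 26.25
position: [0.5327, 0.3279, 0.2482]
ee_rot: [-0.06, 0.969, 0.015, 0.24]
ft_force: [-0.4, 0.9, 0.0]
grip_width: -0.002
grasp_force: 0.0
```

```bash
python3 - <<'E'
from h import *
a=camera("wrist");b=camera("scene")
b=cv2.resize(b[100:360,140:460],(640,520))
b=cv2.copyMakeBorder(b,0,0,0,0,0)
cv2.imwrite("pics/end.png",np.vstack([cv2.resize(a[:300],(560,262)),cv2.resize(b,(560,330))])[:,:,::-1])
E
```

```text
(no output)
```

View pics/end.png

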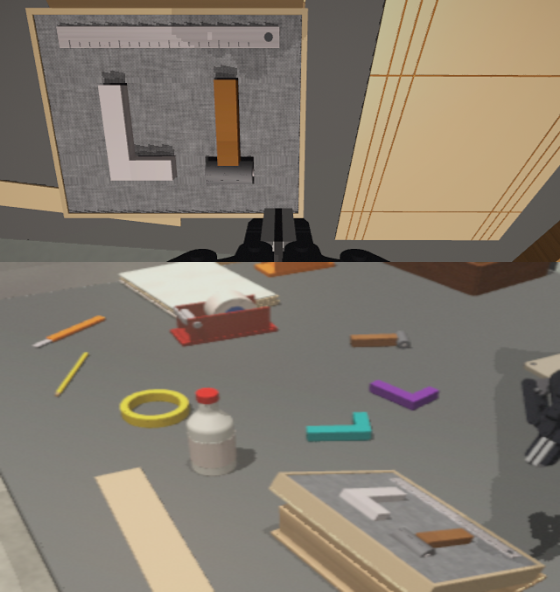

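The picture shows the square at (130,135) and the roller at (228,130), both seated in their cutouts. The glue bottle, tape roll and dispenser haven't moved.

```bash
python3 -c "
from workcell import hand_in
print(hand_in())"
```

```text
the job is handed in; nothing more can be done
None
```

The aluminium square and then the far seam roller were pressed fully home in their cutouts (each measured about 12 mm proud by touch); the glue, tape and dispenser were left alone, and the job was handed in at about 26 s.

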